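# Roll the idler roller up into the oiling stand

## Robot

A 6-joint arm with a two-finger parallel gripper is mounted at the origin on a cart in front of the work surface, level with it; the furniture and walls round the work are solid. World frame = base frame: x ahead of the robot, y to its left, z up, the work surface at z = 0. Lengths are in m, angles in rad, forces in N, time in s.
With the tool pointing down it reaches from about 0.3 to 0.825 m from the base axis. Payload 5.4 kg.
Tool frame: the origin (TCP) lies at the very end of the fingers, on their centre line; the grasp point (between the pads) lies 19 mm behind it; z points along the fingers, y is the line along which they close (so a half turn about z gives the same grasp; the last joint's range is limited). The gripper opens to 92 mm and grips with 3 to 60 N. Pads are 20 mm wide; open, the fingers measure 128 mm over their backs; the gripper's body (75 mm by 189 mm) begins 69 mm behind the grasp point.
Start: joints at [1.054, 0.158, 1.597, -0, 1.386, -0.21], TCP at [0.174, 0.548, 0.215] pointing down, gripper open.
Joint ranges: [-2.91, 2.91], [-0.94, 2.29], [0.18, 2.7], [-1.29, 4.43], [0.17, 2.64], [-3, 3]. Speed limits (rad/s): [2.57, 2.57, 3.14, 3.14, 3.14, 3.14].

## Interface

Orientations are given as a rotation vector (axis times angle).
In Python, from workcell import bot gives the robot as it stands. Calls block until the motion is done:
- bot.goto(position, orientation): joint-space move of the TCP to a pose.
- bot.line_to(position, rot=None, max_speed=0.15): straight line of the TCP; rot=None keeps the orientation; max_speed is the mean speed in m/s.
- bot.set_joints(angles): joint-space move.
- bot.set_gripper(opening, newtons=None): opening from 0.0 (shut) to 1.0 (fully open); newtons is the grip in N (None keeps the last); returns when the fingers have stopped.
- bot.hold(seconds).
- bot.inverse_kinematics(position, orientation): joint angles nearest the present ones, or None.
- bot.read_camera(name): name is "side" or "top"; returns a dict with "pixels" (400x640x3 uint8, blue, green, red), "fx", "fy", "cx", "cy" (pixels), "R" (3x3) and "t" (3): a world point X has camera coordinates R X + t. Camera axes: x right, y down, z forward; pixel columns grow to the right and rows downward; lengths in m; the calibration is good to about 2 mm. A picture is of the moment at which its call begins. There is no depth.
A pose or a line that the arm cannot do raises bot.MotionError and nothing moves.
- bot.job_done(): hands the job in; it is judged then, once.
Readings, each from a call of its own:
- bot.current_clock(): time.
- bot.current_joints(): joint angles.
- bot.current_joint_vel(): joint speeds.
- bot.current_effort(): joint torques, N m.
- bot.current_ee_pos(): TCP position.
- bot.current_tool_rot(): TCP orientation.
- bot.current_contact_force(): force on the tool from outside, world axes, zero at the start.
- bot.current_ft_torque(): the same for the moment, N m.
- bot.current_opening(): opening from 0.0 (shut) to 1.0 (fully open).
- bot.current_grip_force(): force on a finger pad.
Only numpy, scipy, OpenCV 4.12 (cv2) and the standard library are available. Lean on these libraries where they do the work, as an engineer would, in place of code of your own. Each camera call takes 0.05 s, during which the arm holds its last target. There are 200 camera calls.

## Task

Get the sander's idler roller ready for oiling: it lies at the foot of the short ramp of the oiling stand. With the fingertips alone, push it slowly and steadily up the ramp, over the spring catch and fully home against the stop plate, so that the catch springs up behind it and it stays there by itself when you take your hand away. Do not lift the roller, do not flick it or let it run back down, and leave the small things beside the stand where they are.

Things in the scene. Friction and masses are not known exactly. Their poses are not given: they have to be found in the camera images.
- stand: Oiling stand screwed to the bench: dark steel base plate 192 x 136 x 10 mm carrying an inclined grey channel. Origin on the bench under the centre of the base plate; +x points to the uphill (stop) end, z up. Its place and yaw vary; it cannot be moved.
- bed: The stand's channel, sloping 10 degrees. Origin on the running surface at the inner face of the foot lip, midway between the cheeks, 24 mm above the bench. +x runs uphill along the surface, +y across it (parallel to the roller), +z square to it. The lip spans x = -7 to 0 mm, 5 mm high. Side cheeks: 94 mm apart inside, 7 mm thick, 12 mm high, full length. Stop plate: face at x = 155 mm, 36 mm high.
- roller: Idler roller: loose cylinder 50 mm in diameter, 90 mm long, dark smooth oily steel (slippery) with bright ends and bronze bushes, 0.3 to 0.65 kg. Origin at its centre, y along its axis. Starts against the foot lip (centre at x = 15, z = 25 mm of the bed). It rolls freely and, let go short of the catch, runs back to the lip. Keep it under 0.3 m/s (rolling back from about 40 mm exceeds that) and within 10 mm of the running surface.
- roller_home (a point): Where the roller's centre lies when it is fully home against the stop plate: x = 130, y = 0, z = 25 mm of the bed. With the catch up behind it, the freed roller settles back about 2 mm from here, onto the catch's nose.
- catch (a joint): Spring catch: a steel tongue 22 mm wide in a slot in the middle of the running surface, hinged at its downhill end. 0 = up, where a light spring holds it; about 0.4 rad = pressed flush by the roller. The roller rolls over it uphill with a few newtons of push; it rises again only when the roller is within about 2 mm of the stop, and then blocks the way back.
- catch_nose (a point): Uphill top edge of the catch: at x = 106 mm of the bed, 14 mm above the running surface when the catch is up. It rises just behind the roller, so keep the fingertips 18 mm or more above the running surface; the roller's mid-height is 25 mm above it.
- hex_key: Bystander: black hex key 83 mm long lying on the bench to the left of the stand. Origin at its middle, on the bench.
- spare_bush: Bystander: bronze bush, 23 mm in diameter and 34 mm tall, standing on the bench to the right of the stand. Origin at the centre of its foot.
- machine_nut: Bystander: steel nut 24 x 27 x 13 mm lying to the right of the stand. Origin at the centre of its underside.
Not all that is in view belongs to the job. Leave any turquoise look-alike of the roller alone.

How it is judged:
On the way, in this order (a step that is already met when the one before it is completed fails the run):
1. the roller has been pushed half-way up the ramp (x of roller in the frame of bed above 0.07 m), for 0.1 s.
2. the roller is home at the stop with the catch up behind it (x of roller in the frame of bed above 0.1255 m and value of joint catch below 0.06 rad), for 0.2 s.
At the end, for the whole second after the job is handed in: The roller lies on the ramp at the stop (its centre within 4.5 mm of fully home, on the running surface within 3 mm), the catch is up behind it (within 0.06 rad of its rest position) and the roller is at rest (all of step 2 and x of roller in the frame of bed below 0.133 m and z of roller in the frame of bed between 0.022 and 0.028 m and linear speed of roller below 0.02 m/s); the robot touches nothing.
It fails at once if the roller is lifted more than 10 mm off the running surface (z of roller in the frame of bed above 0.035 m).
It fails at once if the roller leaves the ramp (z of roller in the frame of bed below 0.012 m or x of roller in the frame of bed below -0.005 m).
It fails at once if the roller runs away, back down or flicked up (faster than 0.3 m/s) (linear speed of roller above 0.3 m/s).
It fails at once if a thing beside the stand is moved by more than 30 mm (distance of any of hex_key, spare_bush, machine_nut from where it was at the start of the episode above 0.03 m).
It also fails if it takes over 35 s, if anything falls off the work surface, if the arm or the gripper's body presses on something with over 40 N, if the wrist force passes 120 N, or if a joint passes its speed limit or range.

## Working session

There is one attempt and no reset: what is moved stays moved. The work goes in short steps, each a Python script; the robot and the scene stay as the last script left them, time stands still between calls to the robot, and variables do not carry over. Pictures are saved under pics/ and viewed, at most 10 in all, crops included, and the job is handed in when it is done.

```bash
mkdir -p pics
python3 - <<'E'
from workcell import bot
import cv2
for n in("side","top"):
    c=bot.read_camera(n); cv2.imwrite(f"pics/{n}0.png",c["pixels"])
    print(n,c["fx"],c["fy"],c["cx"],c["cy"],c["R"],c["t"])
print(bot.current_tool_rot())
E
```

```text
side 513.7193039159883 513.7193039159883 320.71097073740214 202.36064771916142 [[ 0.86290051 -0.50518611  0.01377322]
 [-0.37724583 -0.66202416 -0.6476184 ]
 [ 0.33628602  0.55363436 -0.76184034]] [-0.62130043  0.05940148  0.8530519 ]
top 463.975464170587 463.975464170587 322.2972822466765 198.93165187897029 [[-0.01709726 -0.99979531 -0.01081803]
 [-0.98992678  0.01844738 -0.14037329]
 [ 0.14054412  0.00830906 -0.99003955]] [-0.26307349  0.58863316  0.85161286]
[-4.79941450e-01 -3.10412239e+00  2.43699817e-03]
```

View pics/top0.png

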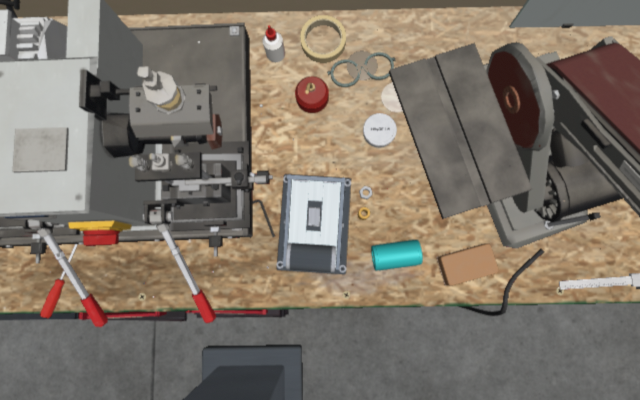

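View pics/side0.png

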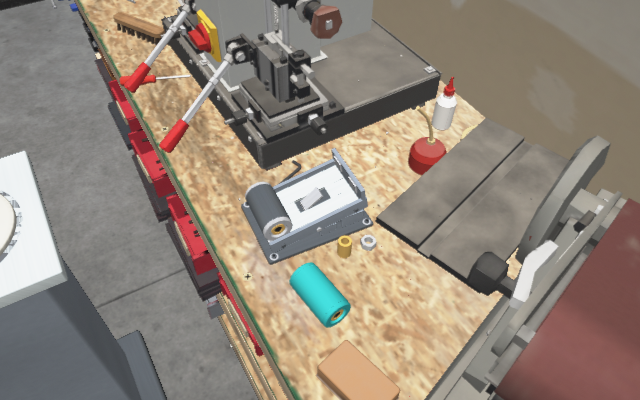

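The top view shows the stand at about px (315,222), roller at the near end (313,258), uphill away from the robot, lying near the bench edge. The turquoise decoy is at (397,255). Next I'll enlarge both views.

Run:
```python
import cv2
a=cv2.imread("pics/top0.png")[165:285,240:400]; cv2.imwrite("pics/topc.png",cv2.resize(a,None,fx=5,fy=5,interpolation=cv2.INTER_CUBIC))
a=cv2.imread("pics/side0.png")[140:270,230:390]; cv2.imwrite("pics/sidec.png",cv2.resize(a,None,fx=4.5,fy=4.5,interpolation=cv2.INTER_CUBIC))
```

```text
(no output)
```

View pics/topc.png

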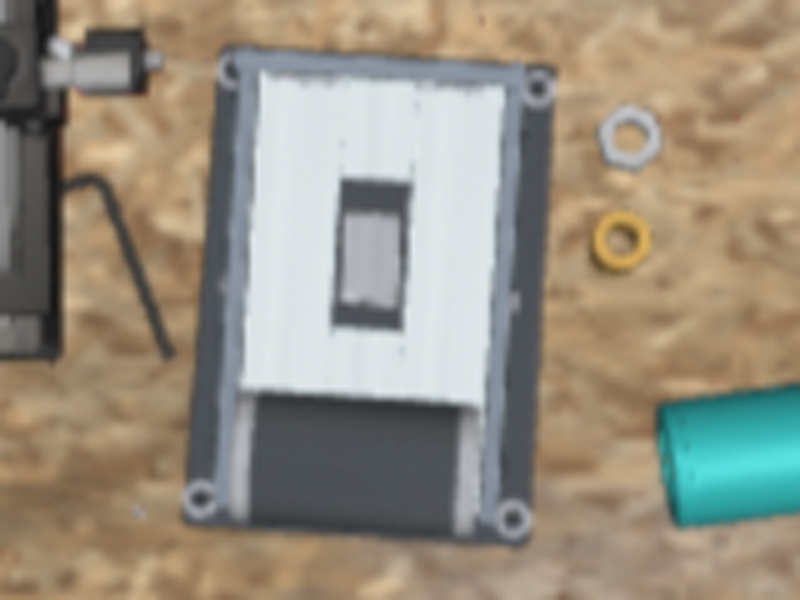

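View pics/sidec.png

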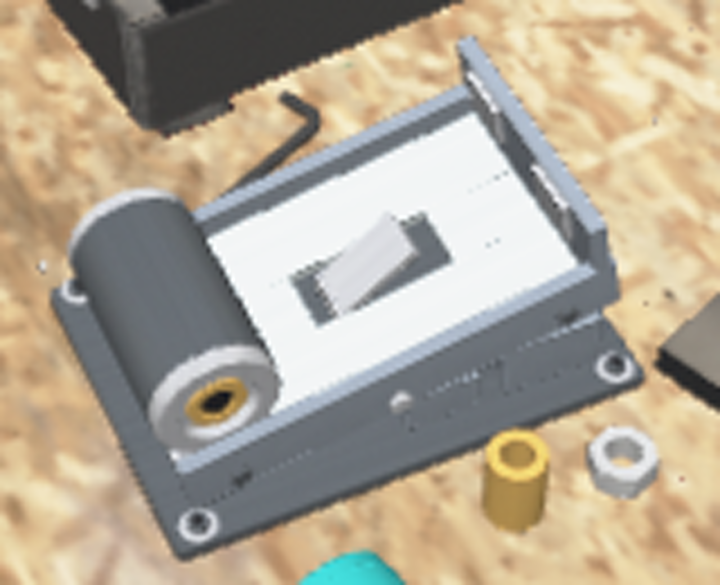

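The views show the plate corners, the near roller bush and the catch nose clearly. I'll fit stand x, y, yaw and the bed offset to those points.

```bash
cat > fit.py <<'E'
import numpy as np, cv2
from scipy.optimize import least_squares
CAM={"side":(513.719,320.711,202.361,np.array([[0.86290051,-0.50518611,0.01377322],[-0.37724583,-0.66202416,-0.6476184],[0.33628602,0.55363436,-0.76184034]]),np.array([-0.62130043,0.05940148,0.8530519])),
"top":(463.975,322.297,198.932,np.array([[-0.01709726,-0.99979531,-0.01081803],[-0.98992678,0.01844738,-0.14037329],[0.14054412,0.00830906,-0.99003955]]),np.array([-0.26307349,0.58863316,0.85161286]))}
def proj(n,X):
    f,cx,cy,R,t=CAM[n]; p=R@X+t; return np.array([cx+f*p[0]/p[2],cy+f*p[1]/p[2]])
c,s=np.cos(np.radians(10)),np.sin(np.radians(10))
def bed2stand(b,dx): return np.array([dx+c*b[0]-s*b[2],b[1],.024+s*b[0]+c*b[2]])
def world(S,q): 
    C,D=np.cos(q[2]),np.sin(q[2]); return np.array([q[0]+C*S[0]-D*S[1],q[1]+D*S[0]+C*S[1],S[2]])
def bedw(b,q): return world(bed2stand(np.array(b,float),q[3]),q)
P=lambda x,y:("p",(x,y,.010)); B=lambda *b:("b",b)
obs=[("top",222,47,P(.096,.068)),("top",556,66,P(.096,-.068)),("top",528,543,P(-.096,-.068)),("top",183,522,P(-.096,.068)),
("side",52,290,P(-.096,.068)),("side",180,550,P(-.096,-.068)),("side",643,375,P(.096,-.068)),
("side",217,401,B(.015,-.045,.025)),("top",347,211,B(.106,.011,.014)),("top",404,211,B(.106,-.011,.014)),
("side",388,215,B(.106,.011,.014)),("side",417,249,B(.106,-.011,.014))]
def res(q):
    r=[]
    for n,u,v,(k,p) in obs:
        z,o=(5,(240,165)) if n=="top" else (4.5,(230,140))
        m=np.array([(u+.5)/z-.5+o[0],(v+.5)/z-.5+o[1]])
        r+=list(proj(n,bedw(p,q) if k=="b" else world(np.array(p),q))-m)
    return np.array(r)
f=least_squares(res,[.5,0,0,-.08],loss="soft_l1")
q=f.x
if __name__=="__main__":
    print(q,np.degrees(q[2])); print(res(q).reshape(-1,2).round(1).tolist())
    for b in([.015,0,.025],[.13,0,.025]): print(bedw(b,q))
    from workcell import bot
    print(bot.current_clock())
E
python3 fit.py
```

```text
[ 0.54131161 -0.25608406 -0.08682924 -0.07779001] -4.974949049183225
[[-0.4, -1.4], [0.6, -0.7], [0.1, 1.0], [-0.6, 0.2], [-0.9, -0.7], [-0.5, 0.7], [1.8, -0.1], [1.1, 1.7], [-0.6, 0.4], [-0.4, 1.2], [0.8, -1.1], [-0.1, 0.3]]
[ 0.47420627 -0.25024266  0.05122492]
[ 0.5870325  -0.26006397  0.07119446]
0.1
```

```bash
cat > h.py <<'E'
from fit import *
from workcell import bot
from scipy.spatial.transform import Rotation as Ro
O=bedw((0,0,0),q); by=bedw((0,1,0),q)-O; bx=bedw((1,0,0),q)-O; bz=bedw((0,0,1),q)-O
rot=Ro.from_matrix(np.c_[np.cross(by,-bz),by,-bz]).as_rotvec()
W=lambda x,z,y=0: O+bx*x/1e3+by*y/1e3+bz*z/1e3
def bedtcp():
    d=np.array(bot.current_ee_pos())-O; return np.array([d@bx,d@by,d@bz])*1e3
E
python3 - <<'E'
from h import *
j=bot.current_joints(); print(j)
pre=W(-45,150)
jr=bot.inverse_kinematics(pre,rot); print(pre,rot,jr, bot.inverse_kinematics(W(-45,21),rot),bot.inverse_kinematics(W(95,21),rot))
down=bot.current_tool_rot()
bot.set_gripper(0.5)
bot.line_to([.13,.41,.36],max_speed=.25)
k=np.array(bot.current_joints()); print(k, bot.current_ee_pos())
k[0]=jr[0]; k[5]=jr[5]
bot.set_joints(list(k)); print(bot.current_ee_pos(),bot.current_contact_force())
bot.goto(pre,rot); print(bedtcp(),bot.current_clock(),bot.current_contact_force(),bot.current_opening())
c=bot.read_camera("side");cv2.imwrite("pics/s1.png",c["pixels"])
E
```

```text
[ 1.05387451e+00  1.58957421e-01  1.59806876e+00 -4.52420472e-06
  1.38622501e+00 -2.10121897e-01]
[ 0.39371616 -0.24323615  0.16390699] [ 0.12877954  2.96440732 -0.01126675] [-0.90838232 -0.23195133  2.08885899  0.13861229  1.16864656 -2.43925955] [-0.86873513  0.03177403  2.13151512  0.16211446  0.86036511 -2.45130767] [-0.68576122  0.29222703  1.77452458  0.12208166  0.9337984  -2.2354662 ]
[ 9.81322759e-01 -2.82451686e-01  1.73763652e+00  7.15662627e-05
  1.68803039e+00 -2.82592007e-01] [0.12998319 0.41007308 0.35881848]
[ 0.34899206 -0.25150813  0.35883883] [ 0.55207743 -0.33851077  0.13426387]
[-43.94012824  -0.56168302 151.32509386] 5.175 [-0.50287402 -0.16962379  0.12642346] 0.498651000901478
```

Run:
```python
from h import *
bot.line_to(W(-45,22),rot,max_speed=.1); bot.hold(.2)
print(bedtcp(),bot.current_clock(),bot.current_contact_force())
c=bot.read_camera("side");cv2.imwrite("pics/s2.png",cv2.resize(c["pixels"][100:300,170:420],None,fx=3,fy=3))
```

```text
[-44.70063135  -0.25540554  22.39027718] 6.8583 [-0.4534038   0.24163823  0.40861564]
```

View pics/s2.png

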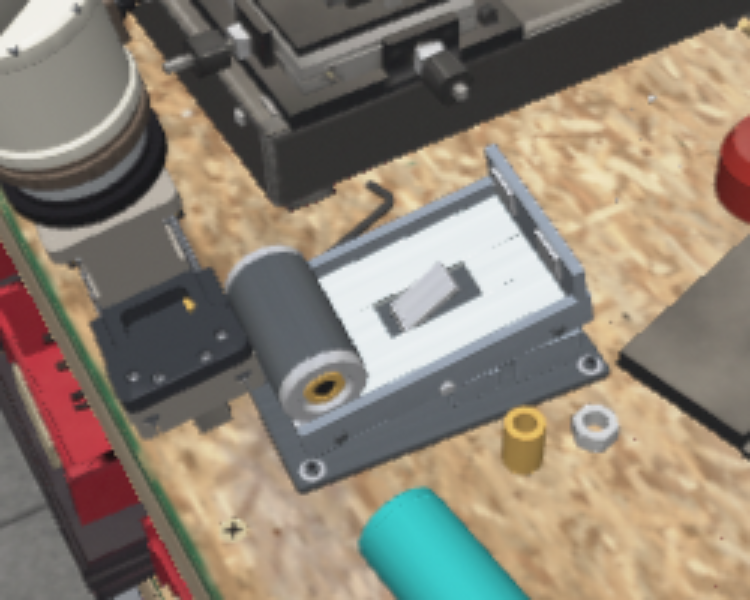

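The gripper sits behind the roller, with a fingertip visible at crop (215,412) and the roller bush at (322,388). Everything beside the stand is untouched. Now a gentle push in segments, watching the force.

Run:
```python
from h import *
for x in (-25,-15,-5,30):
    bot.line_to(W(x,21.5),rot,max_speed=.03)
    F=np.array(bot.current_contact_force()); print(x,bedtcp().round(1),(F@np.c_[bx,by,bz]).round(1),bot.current_clock())
c=bot.read_camera("side");cv2.imwrite("pics/s3.png",cv2.resize(c["pixels"][100:300,170:420],None,fx=3,fy=3))
```

```text
-25 [-25.1   0.1  21.4] [-0.2  0.1 -0.2] 7.725
-15 [-14.8   0.   21.5] [-0.8  0.4 -1.2] 8.2083
-5 [-4.6 -0.1 21.6] [-0.6  1.  -0.8] 8.6917
30 [30.1 -0.  21.5] [-0.9  0.4  0. ] 10.0083
```

View pics/s3.png

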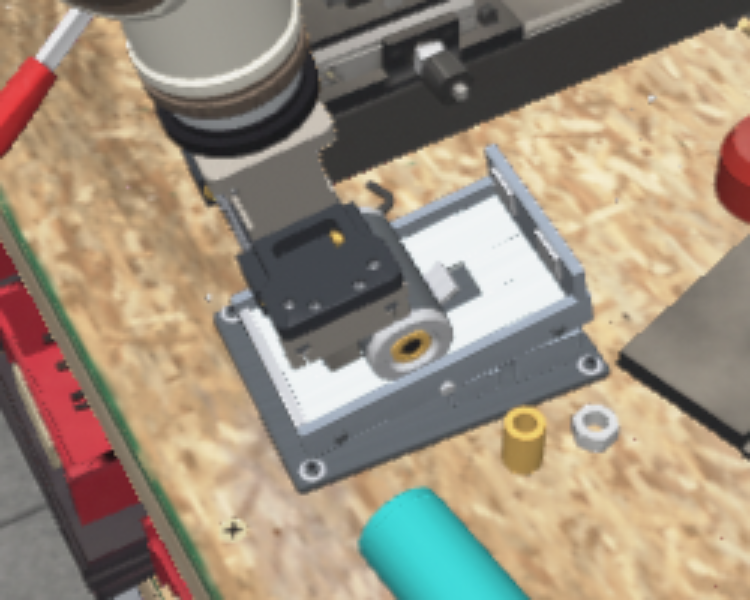

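The roller has moved up squarely (bush at crop (410,347)) and sits against the fingers. I'll go on over the catch, then take small steps to the stop.

Run:
```python
from h import *
def rd(x):
    F=np.array(bot.current_contact_force())@np.c_[bx,by,bz]; print(x,bedtcp().round(1),F.round(1),round(bot.current_clock(),2)); return F[0]
for x in (60,75,86):
    bot.line_to(W(x,21.5),rot,max_speed=.03); rd(x)
x=86
while x<104:
    x+=1.5; bot.line_to(W(x,21.5),rot,max_speed=.02)
    if rd(x)<-11: break
bot.hold(.4); rd(x)
c=bot.read_camera("side");cv2.imwrite("pics/s4.png",cv2.resize(c["pixels"][100:300,170:420],None,fx=3,fy=3))
```

```text
60 [60.2 -0.  21.5] [-0.2 -1.2 -0.3] 11.21
75 [75.3  0.  21.5] [-1.5  0.  -1.1] 11.86
86 [86.5 -0.1 21.6] [-0.7  0.4  0.5] 12.38
87.5 [87.5  0.  21.5] [-0.5 -0.9 -1.1] 12.62
89.0 [89.1 -0.  21.5] [0.1 0.1 0.5] 12.88
90.5 [90.8 -0.1 21.6] [ 0.4 -0.2 -0.5] 13.12
92.0 [92.2 -0.1 21.5] [-0.6 -0.6 -0.3] 13.38
93.5 [93.4  0.1 21.4] [-1.4 -0.2  1. ] 13.62
95.0 [94.3  0.1 21.3] [-4.4  0.1  1.3] 13.88
96.5 [94.4  0.1 21. ] [-9.1 -0.7  5.3] 14.12
98.0 [94.6  0.3 20.7] [-13.   -1.3   7.4] 14.38
98.0 [94.5  0.3 20.7] [-13.9  -1.8   7.8] 14.78
```

View pics/s4.png

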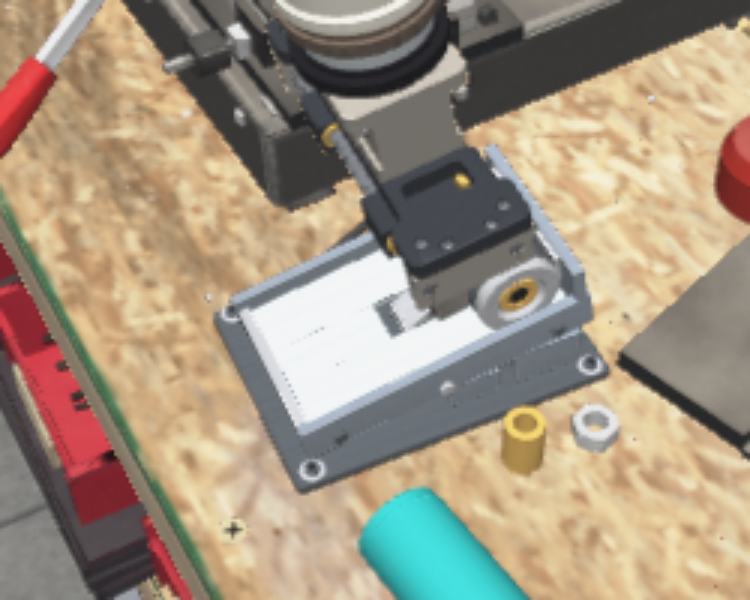

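The roller is against the stop (TCP held at 94.5 mm with 14 N), bush at crop (518,293). The catch's tongue shows raised at (410,310). I'll back off slowly so a following roller would still be held.

Run:
```python
from h import *
bot.line_to(W(80,22),rot,max_speed=.02); bot.hold(.3)
print(bedtcp(),(np.array(bot.current_contact_force())@np.c_[bx,by,bz]).round(1),bot.current_clock())
c=bot.read_camera("side");cv2.imwrite("pics/s5.png",cv2.resize(c["pixels"][140:240,280:400],None,fx=6,fy=6))
for x in(.130,.128,.118,.115):
    print(x,((proj("side",bedw((x,-.045,.025),q))-[280,140])*6).round())
```

```text
[8.00317635e+01 1.96389978e-02 2.19667436e+01] [ 0.7 -0.4  0.6] 16.175
0.13 [382. 356.]
0.128 [375. 359.]
0.118 [342. 375.]
0.115 [332. 380.]
```

View pics/s5.png

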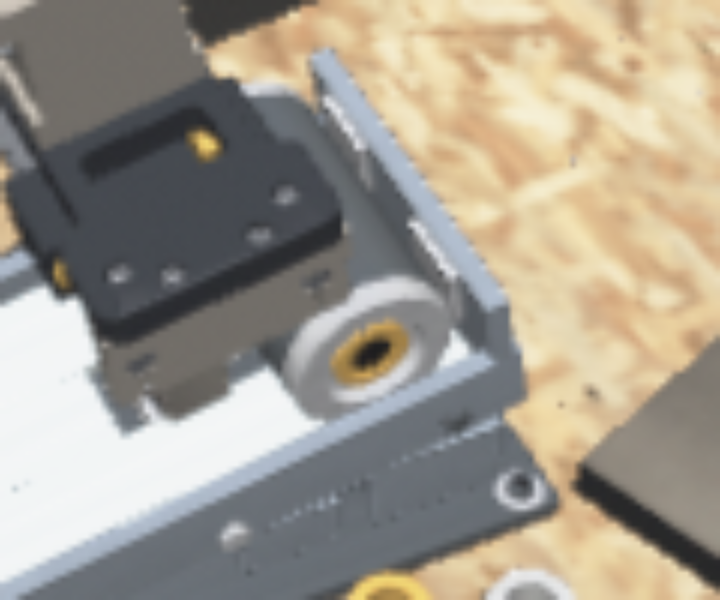

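The bush centre is at about (370,351), matching x ≈ 128 mm, so the roller stayed on the catch with a visible gap to the fingertips. Now I'll withdraw clear and take a final look.

Run:
```python
from h import *
bot.line_to(W(40,30),rot,max_speed=.06)
bot.line_to(W(-45,150),rot,max_speed=.12); bot.hold(.3)
print(bot.current_clock(),bot.current_contact_force())
c=bot.read_camera("side");cv2.imwrite("pics/s6.png",cv2.resize(c["pixels"][140:270,230:390],None,fx=4.5,fy=4.5))
```

```text
18.7333 [0.13464014 0.11857312 0.51336577]
```

View pics/s6.png

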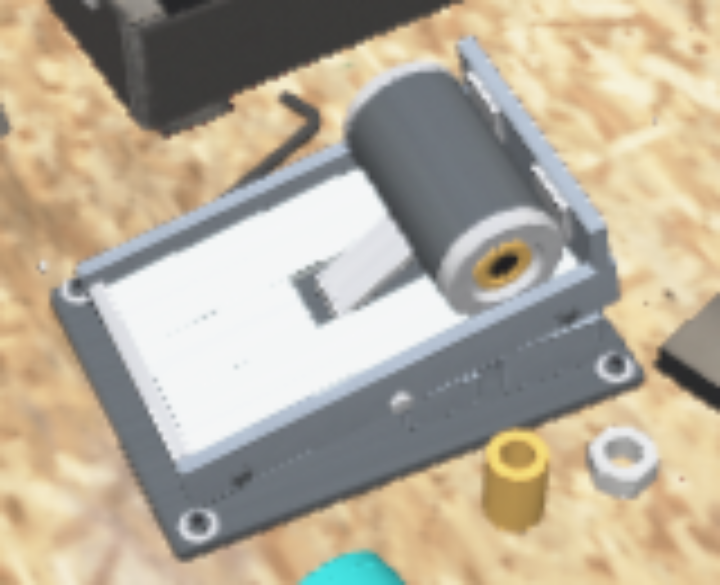

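The roller rests by itself at the stop (bush at crop (503,263)). The catch is up behind it at (370,255), and the hex key, bush and nut are where they were.

```bash
python3 -c "
from workcell import bot
print(bot.job_done())"
```

```text
the job is handed in; nothing more can be done
None
```

The roller was pushed up the ramp and rests by itself at the stop with the catch up behind it; the things beside the stand are undisturbed, and the job was handed in at about 19 s (no verdict was returned).

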